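# Sweep the stood-down units off the situation map

### The arm

A 6-joint arm with a two-finger parallel gripper is mounted at the origin on the work surface. World frame = base frame: x ahead of the robot, y to its left, z up, the work surface at z = 0. Lengths are in mm, angles in rad, forces in N, time in s.
With the tool pointing down it reaches from about 300 to 775 mm from the base axis. Payload 14.6 kg.
Tool frame: the origin (TCP) lies midway between the tips of the shut fingers; the grasp point (between the pads) lies 19 mm behind it (manip.grip_depth is the distance from the TCP to the grasp point, in mm); x points along the fingers, y is the direction in which the jaws open and shut, and the axes are right-handed (so a half turn about x gives the same grasp; the last joint's range is limited). The gripper opens to 94 mm and grips with 3 to 60 N. Pads are 16 mm wide; open, the fingers measure 119 mm over their backs; the gripper's body (75 mm by 177 mm) begins 78 mm behind the grasp point.
Start: joints at [-1.174, 0.3, 1.521, -0, 1.321, -0.067], TCP at [246.034, -491.891, 205.446] pointing down, gripper open.
Joint ranges: [-3.03, 3.03], [-0.79, 2.21], [0.23, 2.52], [-1.04, 4.18], [0, 3.07], [-2.55, 2.55]. Speed limits (rad/s): [2.22, 2.22, 2.57, 3.14, 3.14, 3.14].

### API

Orientations are given as [roll, pitch, yaw] about the fixed x, y, z axes, in that order (R = Rz(yaw) Ry(pitch) Rx(roll)).
In Python, from cell import readout, cams, ticket, manip gives the robot as it stands. The module is installed in compiled form; this text tells all that it offers.
- The arm moves only by the tool apply_moves, never from a script. Its argument "plan" is one flat list of numbers, 7 for each row, row after row: the turn, a rotation vector about the tool's x, y, z in rad, then the shift along the tool's x, y, z in m, then the opening in per cent of the stroke, from 0 (shut) to 100 (fully open). In form: [wx, wy, wz, x, y, z, fingers, wx, wy, wz, x, y, z, fingers, ...]. A call has 1 to 5 rows; each row shifts and turns the commanded pose from where the row before left it, along the tool's axes as they then stand; what a row does not reach is not made up. A row lasts 1/8 s, in which the tool goes at most 62.5 mm and 10.7 degrees, less where a joint would pass 70% of its speed; a pose out of reach is approached as far as the arm can. A call with a gripper value outside its range is refused whole. The fingers move at their own pace and stop on an object; "force" is the grip in N (left out, the last holds). Time passes only in rows, so rows that do not move let the fingers close. It gives the time, the measured TCP pose, the force and the opening at its end, in the units of the state.
- readout.read_state(): the state, without advancing time (a new reading comes with each control period).
- cams.camera(name): name is "scene" or "top" or "wrist"; returns a dict with "image" (400x640x3 uint8, red, green, blue), "fovy" (degrees; the focal length in pixels is half the picture's height over the tangent of half this angle, whatever the lens; pixels are square), "cx", "cy" (the principal point, pixels), "position" and "orientation" of the camera in the world; the wrist camera has in their place "T_tool_cam" (4x4, takes a point from camera to tool coordinates, whose origin is the TCP and whose axes are the tool frame's). Camera axes: x right, y down, z forward; pixel columns grow to the right and rows downward; lengths in mm; the calibration is good to about 2 mm. A picture is of the moment at which its call begins: read the wrist's pose just before it. There is no depth.
- ticket.sign_off(): hands the job in, once; it reports no verdict.
The state is a dict: "clock": time; "joints": joint angles; "qd": joint speeds; "effort": joint torques, N m; "eef_pos": TCP position; "eef_rot": TCP orientation; "wrist_force": force on the tool from outside, world axes, zero at the start; "moment": the same for the moment, N m; "finger_gap": finger opening in mm.
Only numpy, scipy, OpenCV 4.12 (cv2) and the standard library are available. Lean on these libraries where they do the work, as an engineer would, in place of code of your own. Each camera call takes 0.05 s, during which the arm holds its last target.

### The job

The yellow units have been stood down: sweep all six yellow counters with the fingers across the situation map and off its edge into the grey tray standing along one side of the map case, without picking any up. Leave the two red counters where they are on the map, and do not shift or tip the radio and the mug.

Things in the scene. Friction and masses are not known exactly. Their poses are not given: they have to be found in the camera images.
- map: fixed low wooden map case, a town map under its smooth flat top: 300 mm (its x) x 280 mm (its y) x 50 mm high, no raised edges, turned up to 7 degrees. Origin at the centre of its underside (map surface 50 mm above). Eight counters stand on it, two of one colour in each of four rows that run along its y, near x = -105, -35, 35 and 105 mm; which row is red changes
- tray: grey plastic open tray fixed along the map case's +y or -y side (this changes), axes parallel to the case's: outside 300 mm (x) x 86 mm (y) x 46 mm high, walls and floor 3 mm. Origin at the centre of its underside. Rim 4 mm below the map surface, near wall 2 mm from the case, so a counter pushed off that edge drops in
- pad: white pocket notepad 127 x 76 x 10 mm with a dark red pen on it (top of the pen 20 mm above the table), fixed on the table along the side of the case opposite the tray; origin at the centre of its underside
- yellow1a: Yellow plastic unit counter with black marks, 38 x 26 x 12 mm and about 16 g, lying flat on the map; origin at the centre of its underside, x along its 38 mm length, y along its 26 mm width, z up (as it starts). Same row as yellow1b, 38 to 55 mm apart
- yellow1b: Yellow plastic unit counter with black marks, 38 x 26 x 12 mm and about 16 g, lying flat on the map; origin at the centre of its underside, x along its 38 mm length, y along its 26 mm width, z up (as it starts). Same row as yellow1a, 38 to 55 mm apart
- yellow2a: Yellow plastic unit counter with black marks, 38 x 26 x 12 mm and about 16 g, lying flat on the map; origin at the centre of its underside, x along its 38 mm length, y along its 26 mm width, z up (as it starts). Same row as yellow2b, 38 to 55 mm apart
- yellow2b: Yellow plastic unit counter with black marks, 38 x 26 x 12 mm and about 16 g, lying flat on the map; origin at the centre of its underside, x along its 38 mm length, y along its 26 mm width, z up (as it starts). Same row as yellow2a, 38 to 55 mm apart
- yellow3a: Yellow plastic unit counter with black marks, 38 x 26 x 12 mm and about 16 g, lying flat on the map; origin at the centre of its underside, x along its 38 mm length, y along its 26 mm width, z up (as it starts). Same row as yellow3b, 38 to 55 mm apart
- yellow3b: Yellow plastic unit counter with black marks, 38 x 26 x 12 mm and about 16 g, lying flat on the map; origin at the centre of its underside, x along its 38 mm length, y along its 26 mm width, z up (as it starts). Same row as yellow3a, 38 to 55 mm apart
- red1a: Red plastic unit counter with black marks, 38 x 26 x 12 mm and about 16 g, lying flat on the map; origin at the centre of its underside, x along its 38 mm length, y along its 26 mm width, z up (as it starts). Same row as red1b, 38 to 55 mm apart. Stays where it is
- red1b: Red plastic unit counter with black marks, 38 x 26 x 12 mm and about 16 g, lying flat on the map; origin at the centre of its underside, x along its 38 mm length, y along its 26 mm width, z up (as it starts). Same row as red1a, 38 to 55 mm apart. Stays where it is
- radio: black handheld radio standing in its desk charger, 85 x 80 mm at the base, 215 mm high to the tip of its aerial, loose on the table to one side; origin at the centre of its underside, z up
- mug: blue mug, 80 mm across, 92 mm high, with a handle, loose on the table on the side opposite the radio; origin at the centre of its underside, z up
Mind the look-alikes: they are no part of the job. What is shaped like the yellow3a but pink is not meant. Leave any green look-alike of the yellow3b alone.

How it is judged:
By the outcome, as a careful person would: the job done as asked, in the order asked, and still so for the second after the job is handed in, with the robot touching nothing.
It also fails if it takes over 58 s, if anything falls off the work surface, if the arm or the gripper's body presses on something with over 40 N, if the wrist force passes 120 N, or if a joint passes its speed limit or range.

## Working session

There is one attempt and no reset: what is moved stays moved. The work goes in short steps, Python scripts to look and compute and a tool call to move; the robot and the scene stay as the last step left them, time stands still between calls to the robot, and variables do not carry over. Pictures are saved under pics/ and viewed, and the job is handed in when it is done.

Besides the shell and the picture viewer there is one more tool, called after ">>>" in YAML: its name, and indented under it one key for each argument. apply_moves: Moves the arm, as the interface text tells. Its arguments: {"type":"object","properties":{"plan":{"type":"array","items":{"type":"number"}},"force":{"type":"number"}},"required":["plan"]}

```bash
mkdir -p pics; ls; cat > h.py <<'E'
import numpy as np, cv2, pickle
from cell import readout, cams, ticket, manip
def snap(name,fn):
    c=cams.camera(name); cv2.imwrite('pics/'+fn+'.png',c['image'][:,:,::-1]); pickle.dump(c,open(fn+'.pkl','wb')); return c
E
python3 - <<'E'
from h import *
s=readout.read_state()
for k,v in s.items(): print(k,np.round(v,3))
for n in ['scene','top']:
    c=snap(n,n+'0'); print(n,{k:v for k,v in c.items() if k!='image'})
E
```

```text
pics
clock 0.0
joints [-1.174  0.3    1.522 -0.     1.321 -0.067]
qd [-0.001  0.001  0.001 -0.001  0.001  0.001]
effort [-2.0000e-03 -5.3181e+01 -3.5274e+01  7.1000e-02  2.4000e-02 -0.0000e+00]
eef_pos [ 245.903 -491.669  204.895]
eef_rot [-1.592  1.57   2.013]
wrist_force [ 0.538  1.038 -0.414]
moment [-0.014  0.039  0.005]
finger_gap 93.805
scene {'fovy': 55.93164066045596, 'cx': 322.21294839730285, 'cy': 203.22647150460932, 'position': array([1280.74666307,  -47.57648152,  655.17936504]), 'orientation': array([-2.22449404,  0.00770417,  1.50006741])}
top {'fovy': 56.780536282395865, 'cx': 328.8227783805121, 'cy': 195.50183839288428, 'position': array([392.20146301,  17.92429202, 992.18802169]), 'orientation': array([-2.97971048, -0.01391859, -1.59802212])}
```

View pics/scene0.png

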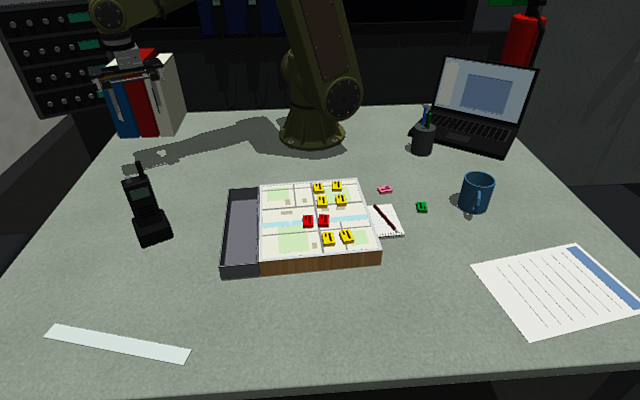

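View pics/top0.png

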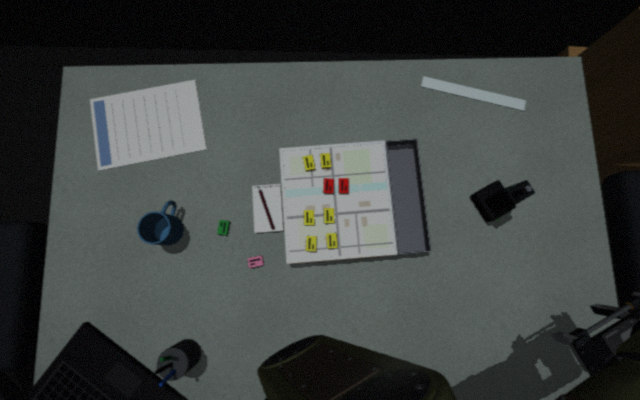

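The scene and top views agree. The tray is the dark box on the image right in the top view (about (405,195)), which is world -y. The yellow counters are at about (309,163), (326,160), (309,217), (329,215), (311,243) and (332,240). The reds are at (328,186) and (344,186). The pink (256,262) and green (223,228) look-alikes lie on the table, off the map. Next I measure.

```bash
cat >> h.py <<'E'
from scipy.spatial.transform import Rotation as Ro
def cam(c):
    f=200/np.tan(np.radians(c['fovy']/2)); return f,Ro.from_euler('xyz',c['orientation']).as_matrix(),np.array(c['position'])
def ray(c,p):
    f,R,o=cam(c); d=R@np.array([(p[0]-c['cx'])/f,(p[1]-c['cy'])/f,1]); return o,d/np.linalg.norm(d)
def plane(c,p,z):
    o,d=ray(c,p); return o+d*(z-o[2])/d[2]
def proj(c,P):
    f,R,o=cam(c); q=R.T@(np.array(P)-o); return np.array([c['cx']+f*q[0]/q[2],c['cy']+f*q[1]/q[2]])
def tri(c1,p1,c2,p2):
    o1,d1=ray(c1,p1);o2,d2=ray(c2,p2)
    t=np.linalg.lstsq(np.stack([d1,-d2],1),o2-o1,rcond=None)[0]
    a=o1+t[0]*d1;b=o2+t[1]*d2; return (a+b)/2,np.linalg.norm(a-b)
def blobs(im,col):
    h=cv2.cvtColor(im,cv2.COLOR_RGB2HSV)
    if col=='y': m=cv2.inRange(h,(22,130,90),(36,255,255))
    else: m=cv2.inRange(h,(0,190,90),(6,255,255))|cv2.inRange(h,(175,190,90),(180,255,255))
    m=cv2.morphologyEx(m,cv2.MORPH_CLOSE,np.ones((5,3) if 0 else (3,3)))
    n,l,s,ce=cv2.connectedComponentsWithStats(m)
    return [(ce[i].round(1),s[i,4],cv2.minAreaRect(cv2.findContours((l==i).astype(np.uint8),0,2)[0][0])) for i in range(1,n) if s[i,4]>25]
E
python3 - <<'E'
from h import *
c={n:pickle.load(open(n+'0.pkl','rb')) for n in ['scene','top']}
for n in c:
  for k in 'yr':
    for ce,a,r in blobs(c[n]['image'],k):
      print(n,k,ce,a,np.round(r[1],1),plane(c[n],ce,62).round(0)[:2])
for n in c:
  im=c[n]['image']; x0,y0,x1,y1=(215,170,415,285) if n=='scene' else (215,130,435,270)
  cv2.imwrite(f'pics/{n}crop.png',cv2.resize(im[y0:y1,x0:x1,::-1],None,fx=3.6,fy=3.6,interpolation=cv2.INTER_CUBIC))
E
```

```text
scene y [336.4 184.5] 79 [7. 9.] [426.  48.]
scene y [319.9 195.1] 221 [26.2 10.7] [472.  -1.]
scene y [340.7 199.8] 112 [11.3 10.4] [497.  52.]
scene y [346.3 236.2] 154 [15.2 11.1] [638.  49.]
scene y [328.  238.4] 152 [13. 12.] [642.   6.]
scene r [524.6  17.2] 94 [23.5  5.1] [-1557.  1600.]
scene r [145.1  52.3] 101 [11.3 14.1] [-932. -872.]
scene r [307.4 219.6] 102 [10.  9.] [571. -38.]
scene r [322.9 219.5] 98 [ 9. 10.] [574.  -0.]
top y [308.6 162.3] 125 [13.9  9. ] [632.  51.]
top y [325.3 160.4] 127 [13.  9.] [636.   7.]
top y [328.7 215. ] 139 [14.  9.] [494.   3.]
top y [308.7 217. ] 143 [14.  9.] [490.  53.]
top y [331.7 240.2] 138 [14.  9.] [430.  -3.]
top y [310.8 243.4] 136 [14.  9.] [424.  49.]
top r [328.3 185.8] 110 [13.  8.] [569.   1.]
top r [343.5 185.5] 112 [13.  7.] [569. -37.]
```

View pics/topcrop.png

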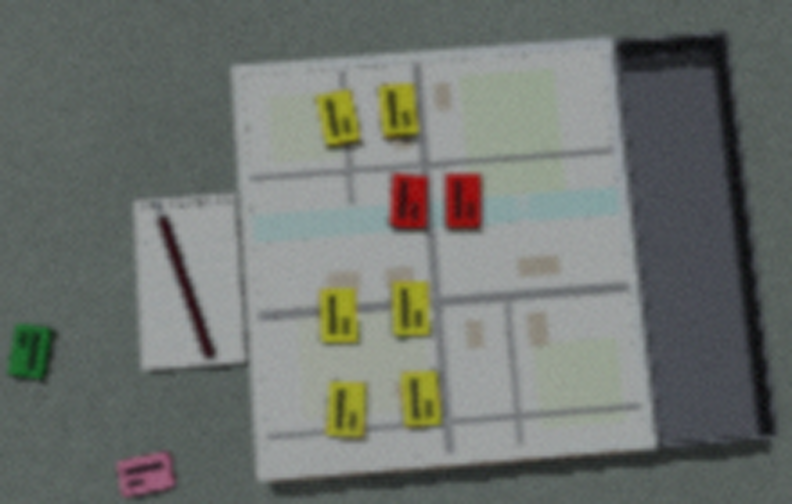

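View pics/scenecrop.png

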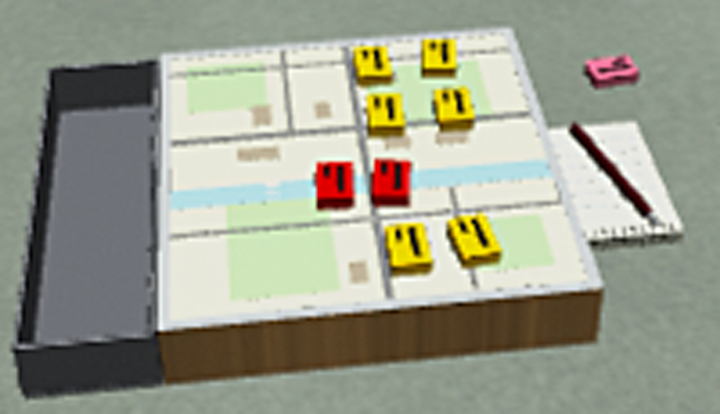

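The crops show six yellows in three rows. The red pair sits in the row second from the far side (top (328,186), (344,186)). The near wall of the tray is on -y. The pink (top (256,262)) and green ((223,228)) pieces are off the map and don't fit the description, which asks for yellow counters on the map. Now I triangulate heights, map corners, and obstacle positions.

```bash
python3 - <<'E'
from h import *
S,T=[pickle.load(open(n+'0.pkl','rb')) for n in ['scene','top']]
t=lambda x,y:(215+x/3.6,130+y/3.6); s=lambda x,y:(215+x/3.6,170+y/3.6)
C={'far+y':(t(232,66),s(601,290)),'far-y':(t(612,38),s(163,328)),'near-y':(t(657,447),s(163,55)),'near+y':(t(258,481),s(513,29))}
P={}
for k,(a,b) in C.items():
    p,e=tri(T,a,S,b); P[k]=plane(T,a,50); print(k,p.round(1),round(e,1),'T50',P[k].round(1),'S50',plane(S,b,50).round(1))
ctr=sum(P.values())/4; vx=(P['far+y']-P['near+y']+P['far-y']-P['near-y'])/2; vy=(P['far+y']-P['far-y']+P['near+y']-P['near-y'])/2
print(ctr.round(1),np.linalg.norm(vx),np.linalg.norm(vy),np.degrees(np.arctan2(vx[1],vx[0])),np.degrees(np.arctan2(-vy[0],vy[1])))
# counters top faces: crop centres
for n,a,b in [('1a',(340,118),(474,237)),('1b',(400,110),(408,245)),('2a',(340,315),(454,105)),('2b',(411,308),(386,111)),('3a',(348,409),(439,55)),('3b',(421,399),(373,62)),('ra',(409,202),(391,181)),('rb',(463,202),(335,183))]:
    p,e=tri(T,t(*a),S,s(*b)); q=plane(T,t(*a),62); print(n,p.round(1),round(e,1),q.round(1))
for n,p in [('rim out far',(725,36)),('rim out near',(772,433)),('rim in near',(660,447))]: print(n,plane(T,t(*p),46).round(1))
print('radio aerial tip',tri(T,(532,187),S,(137,163))[0].round(0),'base',plane(S,(155,243),0).round(0),'mug',plane(T,(160,228),92).round(0))
E
```

```text
far+y [675.6 127.3  46.4] 0.4 T50 [674.6 127.   50. ] S50 [679.2 126.   50. ]
far-y [ 689.6 -149.9   49.3] 4.9 T50 [ 689.4 -152.2   50. ] S50 [ 690.7 -147.3   50. ]
near-y [ 391.5 -167.    47.9] 3.5 T50 [ 391.5 -168.4   50. ] S50 [ 395.1 -164.8   50. ]
near+y [375.9 112.9  46.4] 3.6 T50 [375.8 110.7  50. ] S50 [381.3 113.7  50. ]
[532.8 -20.7  50. ] 298.79448070632895 279.6340303350587 3.1173480327449887 3.140322580871927
1a [631.9  50.   57.4] 2.5 [630.6  48.6  62. ]
1b [636.6   6.5  57.9] 2.4 [635.5   5.4  62. ]
2a [489.3  52.6  58.1] 2.6 [488.8  51.2  62. ]
2b [492.9   2.5  58.4] 2.3 [492.4   1.4  62. ]
3a [423.6  48.3  57.5] 2.6 [423.3  46.9  62. ]
3b [429.1  -2.9  57.8] 2.1 [428.8  -3.8  62. ]
ra [569.3   1.1  55.8] 1.1 [568.1   0.7  62. ]
rb [568.3 -37.4  55.8] 1.3 [567.1 -37.7  62. ]
rim out far [ 690.3 -236.9   46. ]
rim out near [ 399.1 -251.1   46. ]
rim in near [ 391.5 -171.3   46. ]
radio aerial tip [ 524. -423.  218.] base [ 558. -425.    0.] mug [470. 411.  92.]
```

Sizes check out: the corners give 299 x 280 mm, and the triangulated heights are about 48 (map) and 58 (counter tops), against 50 and 62 from the text, within calibration. The map yaw is 3.1°. Plan: fingers slightly open, jaw axis along map x, push each yellow pair along map -y. I now work out the tool axes.

```bash
cat >> h.py <<'E'
TH=np.radians(3.1); MX=np.array([np.cos(TH),np.sin(TH),0]); MY=np.array([-np.sin(TH),np.cos(TH),0]); MC=np.array([534,-20,0.])
def w2m(p): d=np.array(p)-MC; return np.array([d@MX,d@MY,p[2]])
def m2w(p): return MC+MX*p[0]+MY*p[1]+np.array([0,0,p[2]])
def go(mx,my,z):
    s=readout.read_state(); R=Ro.from_euler('xyz',s['eef_rot']).as_matrix()
    Rd=min((np.stack([[0,0,-1],sg*MX,np.cross([0,0,-1],sg*MX)],1) for sg in(1,-1)),key=lambda Q:np.linalg.norm(Ro.from_matrix(R.T@Q).as_rotvec()))
    w=m2w((mx,my,z))
    print('t',round(s['clock'],2),'map',w2m(s['eef_pos']).round(1),'W',np.round(s['eef_pos'],1),'joints',np.round(s['joints'],2),'F',np.round(s['wrist_force'],1),'gap',round(s['finger_gap'],1))
    print('rotvec',Ro.from_matrix(R.T@Rd).as_rotvec().round(3),'shift now',(R.T@(w-s['eef_pos'])).round(1),'shift aligned',(Rd.T@(w-s['eef_pos'])).round(1)); print(Rd.round(2).tolist())
E
python3 - <<'E'
from h import *
go(-105,110,120)
for p in [(631,49.5,62),(636,6,62),(489,52,62),(492.7,2,62),(423.5,47.6,62),(429,-3.4,62),(568.7,1,62),(567.7,-37.5,62),(690,-237,46),(399,-251,46)]: print(p,w2m(p).round(0))
E
```

```text
t 0.1 map [-313.1 -455.4  205. ] W [ 246.  -491.7  205. ] joints [-1.17  0.3   1.52  0.    1.32 -0.07] F [ 0.8 -0.3 -0.5] gap 93.9
rotvec [-1.161e+00 -1.000e-03  1.000e-03] shift now [  85.5 -435.6 -416.1] shift aligned [  85.   208.1 -565.4]
[[0.0, 1.0, 0.05], [0.0, 0.05, -1.0], [-1.0, 0.0, 0.0]]
(631, 49.5, 62) [101.  64.  62.]
(636, 6, 62) [103.  20.  62.]
(489, 52, 62) [-41.  74.  62.]
(492.7, 2, 62) [-40.  24.  62.]
(423.5, 47.6, 62) [-107.   73.   62.]
(429, -3.4, 62) [-104.   22.   62.]
(568.7, 1, 62) [36. 19. 62.]
(567.7, -37.5, 62) [ 33. -19.  62.]
(690, -237, 46) [ 144. -225.   46.]
(399, -251, 46) [-147. -223.   46.]
```

>>> apply_moves:
  plan: [-0.166,0,0,0,0,0,16,-0.166,0,0,0,0,0,16,-0.166,0,0,0,0,0,16,-0.166,0,0,0,0,0,16,-0.166,0,0,0,0,0,16]

```text
clock: 0.72
eef_pos: [246.0, -491.8, 205.1]
eef_rot: [-2.431, 1.57, 2.01]
wrist_force: [0.2, 0.9, 0.3]
finger_gap: 47.3
```

>>> apply_moves:
  plan: [-0.166,0,0,0,0,0,16,-0.166,0,0,0,0,0,16,0,0,0,0,0.02,-0.05,16,0,0,0,0,0.02,-0.055,16,0,0,0,0,0.02,-0.055,16]

```text
clock: 1.35
eef_pos: [297.2, -327.0, 205.1]
eef_rot: [-2.713, 1.57, 2.054]
wrist_force: [1.2, 0.2, 0.9]
finger_gap: 14.9
```

>>> apply_moves:
  plan: [0,0,0,0,0.02,-0.055,16,0,0,0,0,0.02,-0.055,16,0,0,0,0,0.02,-0.055,16,0,0,0,0,0.02,-0.055,16,0,0,0,0,0.02,-0.055,16]

```text
clock: 1.98
eef_pos: [382.0, -46.9, 205.5]
eef_rot: [1.385, 1.57, -0.131]
wrist_force: [0.8, -0.4, 0.5]
finger_gap: 15.0
```

```bash
python3 - <<'E'
from h import *
go(-105,110,120)
E
```

```text
t 1.98 map [-153.2  -18.6  205.5] W [382.  -46.9 205.5] joints [-0.22 -0.08  1.94  0.    1.28 -0.27] F [ 0.8 -0.4  0.5] gap 15.0
rotvec [ 0.001  0.    -0.   ] shift now [  85.5   48.3 -128.6] shift aligned [  85.5   48.2 -128.6]
[[0.0, 1.0, 0.05], [0.0, 0.05, -1.0], [-1.0, 0.0, 0.0]]
```

>>> apply_moves:
  plan: [0,0,0,0,0.016,-0.043,16,0,0,0,0,0.016,-0.043,16,0,0,0,0.04,0.0163,-0.0426,16,0,0,0,0.0455,0,0,16,0,0,0,0,0,0,16]

```text
clock: 2.6
eef_pos: [421.3, 82.4, 117.8]
eef_rot: [-1.513, 1.565, -3.028]
wrist_force: [0.1, 0.5, 0.6]
finger_gap: 15.1
```

```bash
python3 - <<'E'
from h import *
go(-105,110,54)
c=snap('wrist','w1'); print(c['T_tool_cam'].round(2).tolist(),c['fovy'],c['cx'],c['cy'])
snap('top','t1')
E
```

```text
t 2.6 map [-107.   108.3  117.8] W [421.3  82.4 117.8] joints [ 0.11  0.14  1.94 -0.    1.07  0.05] F [0.1 0.5 0.6] gap 15.1
rotvec [0.002 0.    0.006] shift now [63.8  2.4 -1.7] shift aligned [63.8  2.  -1.7]
[[0.0, 1.0, 0.05], [0.0, 0.05, -1.0], [-1.0, 0.0, 0.0]]
[[0.0, -0.29, 0.96, -178.68], [1.0, -0.0, -0.0, 0.63], [0.0, 0.96, 0.29, -82.57], [0.0, 0.0, 0.0, 1.0]] 61.494800104634415 321.46960307573784 200.7160242443141
```

View pics/w1.png

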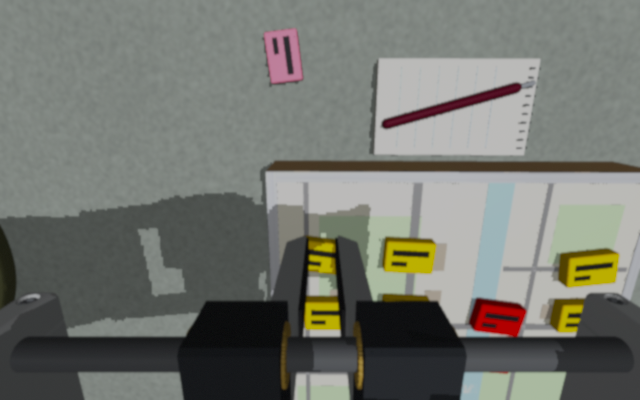

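The wrist view shows yellow3a (321,255) and yellow3b (322,313) between the finger silhouettes. Row 2 is at (409,255) and the red at (498,317). I cross-check the positions from this view.

```bash
cat >> h.py <<'E'
def wplane(c,s,p,z):
    f=200/np.tan(np.radians(c['fovy']/2)); T=np.array(c['T_tool_cam']); R=Ro.from_euler('xyz',s['eef_rot']).as_matrix()
    d=R@T[:3,:3]@np.array([(p[0]-c['cx'])/f,(p[1]-c['cy'])/f,1]); o=np.array(s['eef_pos'])+R@T[:3,3]
    return o+d*(z-o[2])/d[2]
E
python3 - <<'E'
from h import *
s=readout.read_state(); c=pickle.load(open('w1.pkl','rb'))
for n,p in [('2a',(409,252)),('1a',(588,265)),('3a',(321,255)),('red1a',(498,315)),('3b',(322,313))]: print(n,w2m(wplane(c,s,p,62)).round(1))
for n,p in [('2a left/back edge',(409,237))]: print(n,w2m(wplane(c,s,p,62)).round(1))
print('case corner',w2m(wplane(c,s,(267,170),50)).round(1))
E
```

```text
2a [-36.8  78.4  62. ]
1a [104.   67.2  62. ]
3a [-104.8   75.8   62. ]
red1a [40.4 21.8 62. ]
3b [-104.1   23.7   62. ]
2a left/back edge [-37.7  90.9  62. ]
case corner [-145.6  140.4   50. ]
```

>>> apply_moves:
  plan: [0.002,0,0.006,0,0.0015,-0.0035,16,0,0,0,0.03,0,0,16,0,0,0,0.025,0,0,16,0,0,0,0.0085,0,0,16,0,0,0,0,0,0,16]

```text
clock: 3.32
eef_pos: [425.2, 85.9, 57.2]
eef_rot: [1.583, 1.564, 0.064]
wrist_force: [0.0, -0.1, 0.2]
finger_gap: 15.0
```

```bash
python3 - <<'E'
from h import *
go(-105,-150,54)
E
```

```text
t 3.33 map [-103.   111.6   57.2] W [425.2  85.9  57.2] joints [ 0.12  0.24  1.99 -0.    0.91  0.06] F [ 0.  -0.1  0.2] gap 15.0
rotvec [-0.001 -0.    -0.007] shift now [  3.2  -1.7 261.6] shift aligned [  3.2  -2.  261.6]
[[0.0, 1.0, 0.05], [0.0, 0.05, -1.0], [-1.0, 0.0, 0.0]]
```

>>> apply_moves:
  plan: [0,0,-0.006,0.003,-0.002,0,16,0,0,0,0,0,0.01,16,0,0,0,0,0,0.012,16,0,0,0,0,0,0.012,16,0,0,0,0,0,0.012,16]

```text
clock: 3.95
eef_pos: [425.3, 38.9, 53.5]
eef_rot: [1.721, 1.571, 0.203]
wrist_force: [0.4, 0.8, -0.1]
finger_gap: 14.7
```

>>> apply_moves:
  plan: [0,0,0,0,0,0.012,16,0,0,0,0,0,0.012,16,0,0,0,0,0,0.012,16,0,0,0,0,0,0.012,16,0,0,0,0,0,0.012,16]

```text
clock: 4.58
eef_pos: [428.4, -20.9, 53.4]
eef_rot: [-2.01, 1.571, 2.755]
wrist_force: [0.0, 0.4, -0.1]
finger_gap: 15.0
```

```bash
python3 - <<'E'
from h import *
go(-105,-150,54)
snap('top','t2');snap('scene','s2')
a=cv2.imread('pics/t2.png')[130:270,215:435];b=cv2.imread('pics/s2.png')[165:290,215:435]
cv2.imwrite('pics/c2.png',cv2.resize(np.vstack([a,b]),None,fx=2.2,fy=2.2))
E
```

```text
t 4.58 map [-105.5    4.8   53.4] W [428.4 -20.9  53.4] joints [-0.13  0.24  2.    0.    0.9  -0.19] F [ 0.   0.4 -0.1] gap 15.0
rotvec [-0.001 -0.     0.   ] shift now [ -0.6   0.7 154.8] shift aligned [ -0.6   0.5 154.8]
[[0.0, 1.0, 0.05], [0.0, 0.05, -1.0], [-1.0, 0.0, 0.0]]
```

View pics/c2.png

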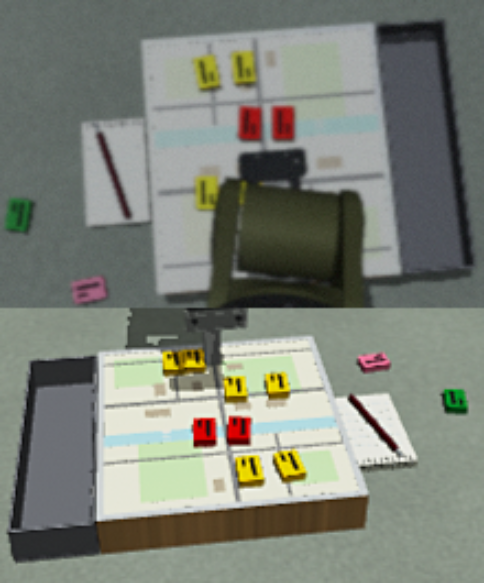

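The scene half of the picture shows yellow3a and 3b moving together ahead of the fingers (about (172,360) and (193,360)). Nothing else has moved.

>>> apply_moves:
  plan: [0,0,0,0,0,0.012,16,0,0,0,0,0,0.012,16,0,0,0,0,0,0.012,16,0,0,0,0,0,0.012,16,0,0,0,0,0,0.012,16]

```text
clock: 5.3
eef_pos: [431.6, -80.8, 53.4]
eef_rot: [3.024, 1.571, 1.506]
wrist_force: [0.6, 0.5, -0.1]
finger_gap: 14.8
```

>>> apply_moves:
  plan: [0,0,0,0,0,0.012,16,0,0,0,0,0,0.012,16,0,0,0,0,0,0.012,16,0,0,0,0,0,0.012,16,0,0,0,0,0,0.01,16]

```text
clock: 5.92
eef_pos: [434.6, -138.7, 53.4]
eef_rot: [-1.602, 1.571, -3.12]
wrist_force: [-0.3, 0.9, 1.0]
finger_gap: 15.0
```

>>> apply_moves:
  plan: [0,0,0,0,0,0.012,16,0,0,0,0,0,0.012,16,0,0,0,0,0,0.012,16,0,0,0,0,0,0.006,16,0,0,0,0,0,0,16]

```text
clock: 6.55
eef_pos: [436.8, -180.1, 53.4]
eef_rot: [-2.381, 1.571, 2.384]
wrist_force: [0.2, 0.4, 0.3]
finger_gap: 15.2
```

```bash
cat >> h.py <<'E'
def both(n):
    snap('top','t'+n);snap('scene','s'+n)
    a=cv2.imread(f'pics/t{n}.png')[130:270,215:435];b=cv2.imread(f'pics/s{n}.png')[165:290,215:435]
    cv2.imwrite(f'pics/c{n}.png',cv2.resize(np.vstack([a,b]),None,fx=2.2,fy=2.2))
E
python3 - <<'E'
from h import *
go(-105,-150,54); both('3')
E
```

```text
t 6.55 map [-105.7 -154.6   53.4] W [ 436.8 -180.1   53.4] joints [-0.47  0.33  1.88  0.    0.93 -0.52] F [0.2 0.4 0.3] gap 15.2
rotvec [-0.002 -0.     0.   ] shift now [-0.6  0.7 -4.6] shift aligned [-0.6  0.7 -4.6]
[[0.0, 1.0, 0.05], [0.0, 0.05, -1.0], [-1.0, 0.0, 0.0]]
```

View pics/c3.png

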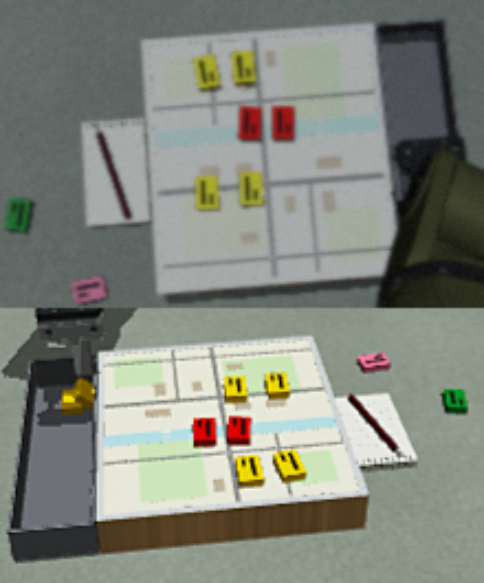

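Both row-3 counters have left the map. A tilted yellow lies in the tray at (80,395). Lift and move on to row 2.

>>> apply_moves:
  plan: [0,0,0,-0.03,0,0,16,0,0,0,-0.035,0,0,16,0,0,0,0,0.01,-0.05,16,0,0,0,0,0.015,-0.055,16,0,0,0,0,0.015,-0.055,16]

```text
clock: 7.28
eef_pos: [468.4, -16.0, 118.7]
eef_rot: [1.509, 1.57, -0.009]
wrist_force: [0.9, -0.4, -0.5]
finger_gap: 15.2
```

>>> apply_moves:
  plan: [0,0,0,0,0.015,-0.055,16,0,0,0,0,0.012,-0.052,16,0,0,0,0,0,0,16]

```text
clock: 7.65
eef_pos: [489.4, 93.4, 118.3]
eef_rot: [-2.614, 1.571, 2.156]
wrist_force: [-0.7, 0.7, -0.5]
finger_gap: 15.0
```

```bash
python3 - <<'E'
from h import *
go(-39,112,54); both('4')
E
```

```text
t 7.65 map [-38.4 115.6 118.3] W [489.4  93.4 118.3] joints [0.11 0.28 1.76 0.   1.1  0.06] F [-0.7  0.7 -0.5] gap 15.0
rotvec [ 0.003 -0.     0.   ] shift now [64.3 -0.6  3.6] shift aligned [64.3 -0.6  3.6]
[[0.0, 1.0, 0.05], [0.0, 0.05, -1.0], [-1.0, 0.0, 0.0]]
```

View pics/c4.png

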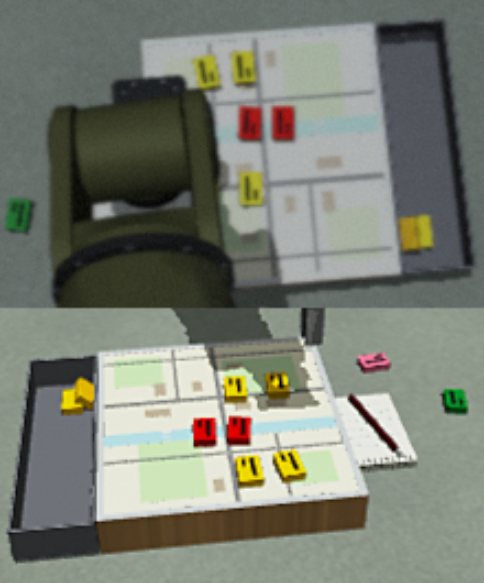

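Both counters are in the tray (top (408,235) and (425,232)), one leaning on the other. Lower behind row 2.

>>> apply_moves:
  plan: [0,0,0,0.03,-0.0005,0,16,0,0,0,0.022,0,0,16,0,0,0,0.012,0,0,16,0,0,0,0,0,0,16,0,0,0,0,0,0.01,16]

```text
clock: 8.38
eef_pos: [490.1, 80.0, 55.3]
eef_rot: [1.592, 1.57, 0.074]
wrist_force: [0.1, -0.2, -0.1]
finger_gap: 15.2
```

>>> apply_moves:
  plan: [0,0,0,0,0,0.012,16,0,0,0,0,0,0.012,16,0,0,0,0,0,0.012,16,0,0,0,0,0,0.012,16,0,0,0,0,0,0.012,16]

```text
clock: 9.0
eef_pos: [492.8, 19.6, 54.4]
eef_rot: [2.268, 1.571, 0.75]
wrist_force: [-0.2, -0.1, 0.8]
finger_gap: 14.9
```

>>> apply_moves:
  plan: [0,0,0,0,0,0.012,16,0,0,0,0,0,0.012,16,0,0,0,0,0,0.012,16,0,0,0,0,0,0.012,16,0,0,0,0,0,0.012,16]

```text
clock: 9.62
eef_pos: [496.0, -40.3, 54.4]
eef_rot: [-1.761, 1.571, 3.005]
wrist_force: [-0.4, 0.7, 0.6]
finger_gap: 15.1
```

```bash
python3 - <<'E'
from h import *
go(-39,-150,54); both('5')
E
```

```text
t 9.62 map [-39.1 -18.2  54.4] W [496.  -40.3  54.4] joints [-0.15  0.37  1.81 -0.    0.96 -0.21] F [-0.4  0.7  0.6] gap 15.1
rotvec [-0.001 -0.     0.   ] shift now [  0.4   0.2 131.8] shift aligned [4.000e-01 1.000e-01 1.318e+02]
[[0.0, 1.0, 0.05], [0.0, 0.05, -1.0], [-1.0, 0.0, 0.0]]
```

View pics/c5.png

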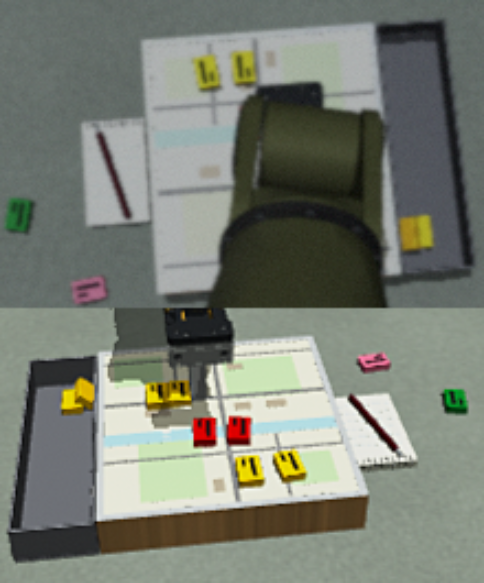

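The row-2 pair is moving straight, at scene (153,393) and (178,391), and the reds are unmoved at (205,430) and (238,428).

>>> apply_moves:
  plan: [0,0,0,0,0,0.012,16,0,0,0,0,0,0.012,16,0,0,0,0,0,0.012,16,0,0,0,0,0,0.012,16,0,0,0,0,0,0.012,16]

```text
clock: 10.35
eef_pos: [499.2, -100.3, 54.4]
eef_rot: [1.737, 1.571, 0.219]
wrist_force: [-0.4, -0.1, -0.2]
finger_gap: 14.9
```

>>> apply_moves:
  plan: [0,0,0,0,0,0.012,16,0,0,0,0,0,0.012,16,0,0,0,0,0,0.012,16,0,0,0,0,0,0.01,16,0,0,0,0,0,0.01,16]

```text
clock: 10.98
eef_pos: [502.1, -156.0, 54.4]
eef_rot: [-1.668, 1.571, 3.097]
wrist_force: [-0.9, -0.5, -0.2]
finger_gap: 15.2
```

>>> apply_moves:
  plan: [0,0,0,0,0,0.012,16,0,0,0,0,0,0.008,16,0,0,0,0,0,0,16,0,0,0,-0.03,0,0,16,0,0,0,-0.035,0,0,16]

```text
clock: 11.6
eef_pos: [502.8, -174.9, 119.8]
eef_rot: [-2.071, 1.569, 2.695]
wrist_force: [0.1, 0.7, 0.1]
finger_gap: 15.3
```

```bash
python3 - <<'E'
from h import *
go(102,106,118); both('6')
E
```

```text
t 11.6 map [ -39.5 -152.9  119.8] W [ 502.8 -174.9  119.8] joints [-0.4   0.35  1.67  0.    1.13 -0.46] F [0.1 0.7 0.1] gap 15.3
rotvec [-0.001 -0.001  0.001] shift now [   1.8  141.3 -259.1] shift aligned [   1.8  141.5 -258.9]
[[0.0, 1.0, 0.05], [0.0, 0.05, -1.0], [-1.0, 0.0, 0.0]]
```

View pics/c6.png

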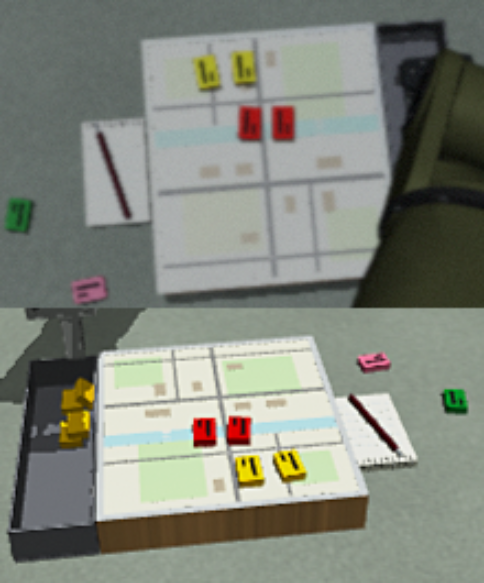

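Four counters are in the tray and the reds are unmoved. On to row 1.

>>> apply_moves:
  plan: [0,0,0,0,0.024,-0.043,16,0,0,0,0,0.024,-0.044,16,0,0,0,0,0.024,-0.044,16,0,0,0,0,0.024,-0.044,16,0,0,0,0,0.024,-0.044,16]

```text
clock: 12.32
eef_pos: [611.6, 51.6, 118.7]
eef_rot: [-1.596, 1.57, -3.114]
wrist_force: [0.8, -0.0, 0.8]
finger_gap: 15.3
```

>>> apply_moves:
  plan: [0,0,0,0,0.0225,-0.042,16,0,0,0,0,0,0,16,0,0,0,0,0,0,16]

```text
clock: 12.7
eef_pos: [631.1, 92.6, 118.7]
eef_rot: [-1.43, 1.57, -2.947]
wrist_force: [-0.2, -1.0, -0.2]
finger_gap: 15.0
```

```bash
python3 - <<'E'
from h import *
go(103,106,54); both('7'); snap('wrist','w7')
E
```

```text
t 12.7 map [103.1 107.2 118.7] W [631.1  92.6 118.7] joints [ 0.09  0.57  1.34 -0.    1.23  0.04] F [-0.2 -1.  -0.2] gap 15.0
rotvec [-0.001  0.     0.001] shift now [64.7 -0.   1.2] shift aligned [64.7 -0.1  1.2]
[[0.0, 1.0, 0.05], [0.0, 0.05, -1.0], [-1.0, 0.0, 0.0]]
```

View pics/c7.png

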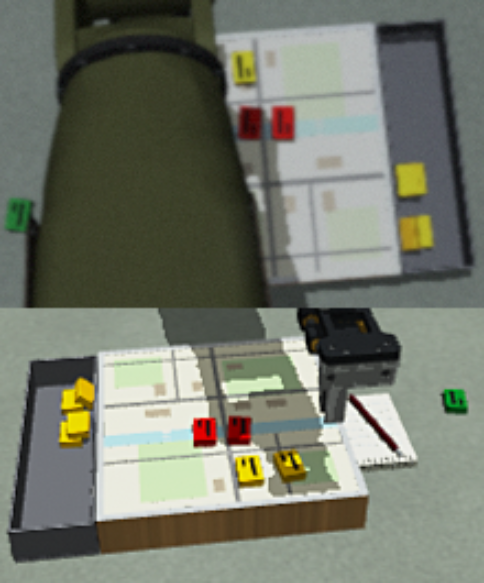

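View pics/w7.png

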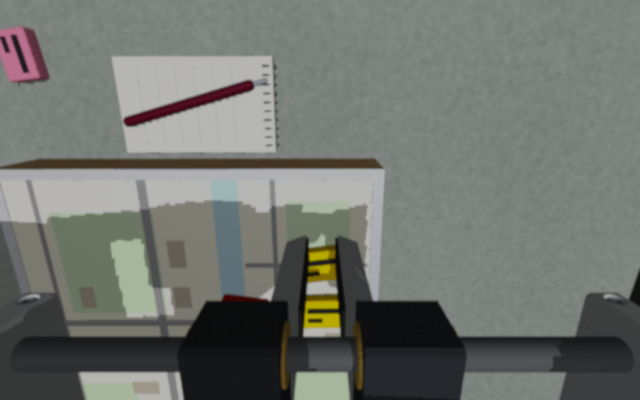

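The wrist view shows row 1 (322,263) and (322,312) centred between the fingers. The fingertips are at +y behind it.

>>> apply_moves:
  plan: [0,0,0,0.03,0,0,16,0,0,0,0.023,0,0,16,0,0,0,0.0115,0,0,16,0,0,0,0,0,0,16,0,0,0,0,0,0.01,16]

```text
clock: 13.48
eef_pos: [632.7, 82.8, 56.0]
eef_rot: [1.612, 1.569, 0.095]
wrist_force: [-0.6, -0.4, 0.6]
finger_gap: 15.3
```

>>> apply_moves:
  plan: [0,0,0,0,0,0.012,16,0,0,0,0,0,0.012,16,0,0,0,0,0,0.012,16,0,0,0,0,0,0.012,16,0,0,0,0,0,0.012,16]

```text
clock: 14.1
eef_pos: [635.4, 22.1, 55.0]
eef_rot: [2.723, 1.571, 1.205]
wrist_force: [-0.7, 0.7, 0.3]
finger_gap: 14.9
```

>>> apply_moves:
  plan: [0,0,0,0,0,0.012,16,0,0,0,0,0,0.012,16,0,0,0,0,0,0.012,16,0,0,0,0,0,0.012,16,0,0,0,0,0,0.012,16]

```text
clock: 14.72
eef_pos: [638.6, -37.8, 54.9]
eef_rot: [-1.954, 1.571, 2.811]
wrist_force: [-0.5, 0.2, -0.3]
finger_gap: 15.1
```

```bash
python3 - <<'E'
from h import *
go(103,-152,54); both('8')
E
```

```text
t 14.72 map [103.5 -23.4  54.9] W [638.6 -37.8  54.9] joints [-0.12  0.65  1.38  0.    1.11 -0.17] F [-0.5  0.2 -0.3] gap 15.1
rotvec [-0.001 -0.     0.   ] shift now [  0.9  -0.3 128.6] shift aligned [  0.9  -0.5 128.6]
[[0.0, 1.0, 0.05], [0.0, 0.05, -1.0], [-1.0, 0.0, 0.0]]
```

View pics/c8.png

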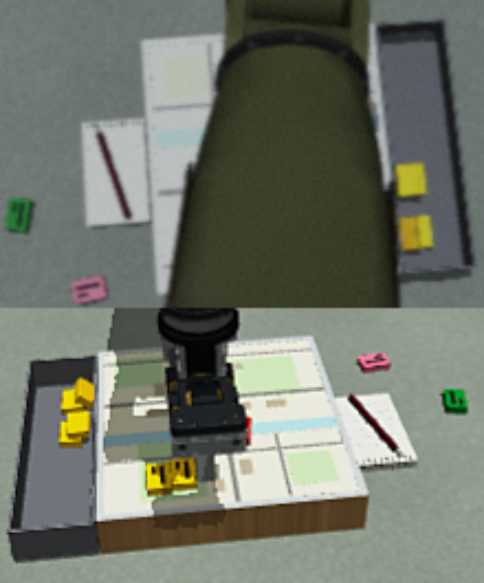

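The pair stays straight, at scene (158,476) and (183,472).

>>> apply_moves:
  plan: [0,0,0,0,0,0.012,16,0,0,0,0,0,0.012,16,0,0,0,0,0,0.012,16,0,0,0,0,0,0.012,16,0,0,0,0,0,0.012,16]

```text
clock: 15.45
eef_pos: [641.8, -97.8, 54.9]
eef_rot: [1.734, 1.571, 0.216]
wrist_force: [0.3, 0.4, -0.1]
finger_gap: 15.0
```

>>> apply_moves:
  plan: [0,0,0,0,0,0.012,16,0,0,0,0,0,0.012,16,0,0,0,0,0,0.012,16,0,0,0,0,0,0.01,16,0,0,0,0,0,0.01,16]

```text
clock: 16.08
eef_pos: [644.7, -153.4, 54.9]
eef_rot: [-1.859, 1.571, 2.907]
wrist_force: [0.5, 0.2, 0.9]
finger_gap: 15.2
```

>>> apply_moves:
  plan: [0,0,0,0,0,0.012,16,0,0,0,0,0,0.004,16,0,0,0,0,0,0,16,0,0,0,-0.03,0,0,16,0,0,0,-0.05,0,0,16]

```text
clock: 16.7
eef_pos: [644.7, -168.1, 134.3]
eef_rot: [-1.945, 1.567, 2.821]
wrist_force: [-0.1, -0.3, 0.6]
finger_gap: 15.5
```

>>> apply_moves:
  plan: [0,0,0,-0.04,-0.05,0,16,0,0,0,0,-0.055,0,16,0,0,0,0,-0.055,0,16,0,0,0,0,-0.055,0,16,0,0,0,0,-0.04,0.03,16]

```text
clock: 17.32
eef_pos: [392.0, -211.2, 174.3]
eef_rot: [1.118, 1.57, -0.398]
wrist_force: [0.5, -1.0, 0.9]
finger_gap: 15.2
```

```bash
python3 - <<'E'
from h import *
go(103,-152,54); both('9')
S,T,S0,T0=[pickle.load(open(n+'.pkl','rb')) for n in ['s9','t9','scene0','top0']]
for a,b,n in((S,S0,'scene'),(T,T0,'top')):
    print(n,'red',[[str(x[0]) for x in blobs(c['image'],'r')] for c in (a,b)])
    print(n,'yel',[(str(x[0]),x[1],str(w2m(plane(a,x[0],30))[:2].round())) for x in blobs(a['image'],'y')])
    d=np.abs(a['image'].astype(int)-b['image']).max(2)
    for nm,(x0,y0,x1,y1) in ([('radio',(115,155,180,250)),('mug',(455,165,500,220))] if n=='scene' else [('radio',(465,175,540,225)),('mug',(130,195,190,250))]): print(nm,'changed px',(d[y0:y1,x0:x1]>60).sum())
E
```

```text
t 17.32 map [-152.1 -183.2  174.3] W [ 392.  -211.2  174.3] joints [-0.58  0.1   1.84  0.    1.2  -0.63] F [ 0.5 -1.   0.9] gap 15.2
rotvec [ 0.001  0.    -0.001] shift now [120.5 255.1 -31. ] shift aligned [120.3 255.1 -31.2]
[[0.0, 1.0, 0.05], [0.0, 0.05, -1.0], [-1.0, 0.0, 0.0]]
scene red [['[524.5  17.2]', '[137.1  57.4]', '[307.4 219.6]', '[322.9 219.5]'], ['[524.6  17.2]', '[145.1  52.3]', '[307.4 219.6]', '[322.9 219.5]']]
scene yel [('[249.3 212.3]', np.int32(370), '[ -53. -168.]'), ('[247.3 255.9]', np.int32(195), '[ 109. -168.]')]
radio changed px 544
mug changed px 0
top red [['[328.4 185.9]', '[343.4 185.5]'], ['[328.3 185.8]', '[343.5 185.5]']]
top yel [('[395.4 159.5]', np.int32(171), '[  99. -167.]'), ('[401.4 211.1]', np.int32(185), '[ -40. -167.]'), ('[403.7 235.3]', np.int32(204), '[-104. -166.]')]
radio changed px 39
mug changed px 0
```

View pics/c9.png

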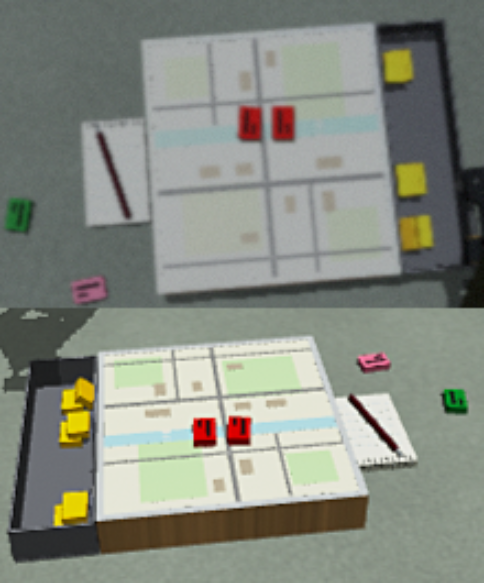

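View pics/s9.png

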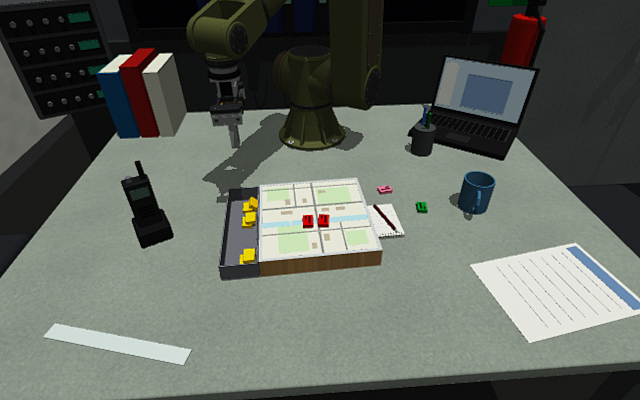

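The reds have not moved a pixel. Six counters appear as three piles in the tray. The radio's changed pixels should be the arm's shadow, which I will verify. I also want a close look at the leaning pile.

```bash
python3 - <<'E'
from h import *
S,S0,T,T0=[pickle.load(open(n+'.pkl','rb'))['image'] for n in ['s9','scene0','t9','top0']]
f=lambda i,r,k:cv2.resize(i[r[1]:r[3],r[0]:r[2],::-1],(k,k))
a=np.hstack([f(S0,(110,155,200,245),260),f(S,(110,155,200,245),260),f(S,(220,185,280,245),260)])
b=np.hstack([f(T0,(465,165,545,245),260),f(T,(465,165,545,245),260),f(T,(375,195,435,255),260)])
cv2.imwrite('pics/z9.png',np.vstack([a,b])); snap('wrist','w9')
# radio dark silhouette in scene
for i in (S0,S):
    m=(cv2.cvtColor(i,cv2.COLOR_RGB2GRAY)[200:250,128:180]<45); ys,xs=np.nonzero(m); print(len(xs),xs.mean(),ys.mean())
E
```

```text
1427 21.589348283111423 22.367904695164682
1428 21.598039215686274 22.38095238095238
```

View pics/z9.png

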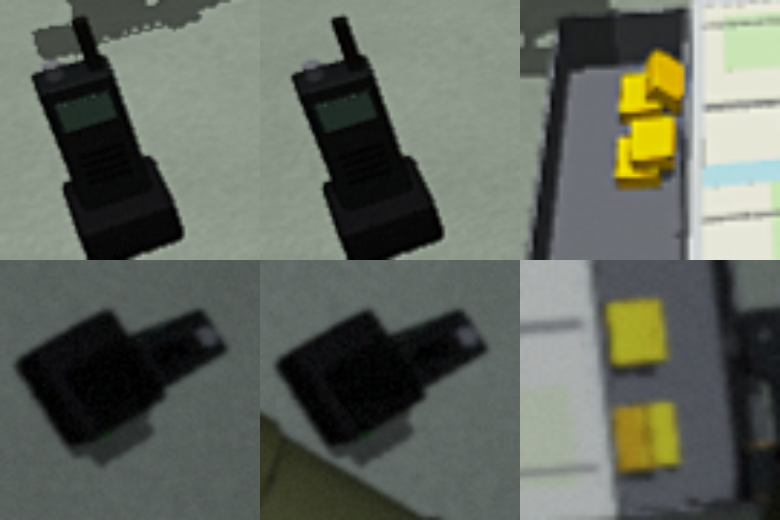

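View pics/w9.png

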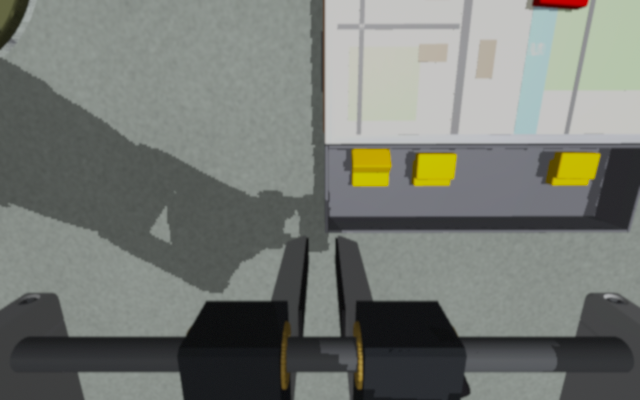

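The radio is unmoved; only the arm's shadow changed there. The wrist view shows three piles of two inside the tray at (370,167), (435,168) and (575,168), clear of the rim. The map holds only the reds.

```bash
python3 -c "
from h import *
print(ticket.sign_off())"
```

```text
the job is handed in; nothing more can be done
None
```

I swept all six yellow counters off the -y edge of the map into the tray, a pair at a time in three straight pushes with the fingers slightly open. I did not grip or lift any of them. The job was handed in at about 17.5 s on the clock, with the arm clear of everything.

**Last checks:**
- **Yellow counters:** the map is empty of yellow. The tray holds three piles of two; the pile nearest the robot has one counter leaning on the other, and all look to be inside the rim.
- **Red counters:** they moved by 0.1 px or less in both views.
- **Mug and radio:** no pixels changed at the mug. The radio's silhouette centroid moved only about 0.01 px. Pixels did change around it (544 in the scene view, 39 in the top view), and the crops show those are the arm and its shadow.
- **Forces:** wrist-force readings stayed around 1 N.

**Where measurements disagreed:** triangulated heights came out 2 to 6 mm below the text's figures: the map at about 48 mm against 50, and counter tops at 56–58 mm against 62. The wrist view's positions differed from the other cameras by up to about 4 mm. I ran the sweeps with the fingertips at 53–55 mm, and they cleared the map surface.

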